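# Raise the test-stand sash onto its catch and draw out the jack carriage

### The arm

A 6-joint arm with a two-finger parallel gripper is mounted at the origin on the work surface. World frame = base frame: x ahead of the robot, y to its left, z up, the work surface at z = 0. Lengths are in mm, angles in rad, forces in N, time in s.
With the tool pointing down it reaches from about 300 to 775 mm from the base axis. Payload 14.6 kg.
Tool frame: the origin (TCP) lies midway between the tips of the shut fingers; the grasp point (between the pads) lies 19 mm behind it (manip.hold_point_z is the distance from the TCP to the grasp point, in mm); z points along the fingers, y is the direction in which the jaws open and shut (so a half turn about z gives the same grasp; the last joint's range is limited). The gripper opens to 94 mm and grips with 3 to 60 N. Pads are 16 mm wide; open, the fingers measure 119 mm over their backs; the gripper's body (75 mm by 177 mm) begins 78 mm behind the grasp point.
Start: joints at [1.118, 0.3, 1.521, -0, 1.321, -0.067], TCP at [206.962, 509.565, 205.446] pointing down, gripper open.
Joint ranges: [-3.03, 3.03], [-0.79, 2.21], [0.23, 2.52], [-1.04, 4.18], [0, 3.07], [-2.55, 2.55]. Speed limits (rad/s): [2.22, 2.22, 2.57, 3.14, 3.14, 3.14].

### API

Orientations are given as [roll, pitch, yaw] about the fixed x, y, z axes, in that order (R = Rz(yaw) Ry(pitch) Rx(roll)).
In Python, from cell import manip gives the robot as it stands.
- The arm moves only by the shell command python3 -m crank 'ROWS' [OPENING] [FORCE]. ROWS is JSON, a list of rows, each an object with "offset": the shift along the world's x, y, z in m, a list of three; "spin": the turn about the world's z in degrees. In form: [{"offset": [dx, dy, dz], "spin": spin}, ...]. A call has exactly 8 rows; each row is the pose to reach, as a shift and turn from the pose measured when the call began; what a row does not reach only later rows make up. A row lasts 1/12 s, in which the tool goes at most 41.7 mm and 7.16 degrees, less where a joint would pass 70% of its speed; a pose out of reach is approached as far as the arm can. A call with a gripper value outside its range is refused whole. OPENING is the opening, from 0 (shut) to 1 (fully open), set as the call begins (- or left out, the last holds). The fingers move at their own pace and stop on an object; FORCE is the grip in N (left out, the last holds). Time passes only in rows, so rows that repeat a pose let the fingers close, or fill a call up. It gives the time, the measured TCP pose, the force and the opening at its end, in the units of the state.
- manip.read_state(): the state, without advancing time (a new reading comes with each control period).
- manip.camera(name): name is "side" or "top"; returns a dict with "pixels" (480x640x3 uint8, red, green, blue), "fx", "fy", "cx", "cy" (pixels), "extrinsics" (4x4, takes a point from world to camera coordinates). Camera axes: x right, y down, z forward; pixel columns grow to the right and rows downward; lengths in mm; the calibration is good to about 2 mm. A picture is of the moment at which its call begins. There is no depth.
- manip.sign_off(): hands the job in, once; it reports no verdict.
Trained networks look in a picture, given as the dict that the camera call returned (one of the last four; its "shot" number tells which), for a name from the list of things; names that differ only in an ending like _2 or _b are one class to them, and where a whole thing is asked for, a point or a joint stands for the part that bears it (a point fixed in the world has none). Each returns a list of dicts, best first, with "conf" (0 to 1); they miss things now and then, are a little off and sometimes report something else, mostly with a low value. They report only what shows in the picture. A call takes as long as a camera call.
- manip.search_frame(picture, name): "location" ([x, y, z] in mm, in world coordinates, good to about 4 mm: the middle of the surface that is visible of it).
- manip.masks_of(picture, name): "mask" (480x640 bool, what is visible of it).
The state is a dict: "clock": time; "joints": joint angles; "qd": joint speeds; "effort": joint torques, N m; "eef_pos": TCP position; "eef_rot": TCP orientation; "wrist_force": force on the tool from outside, world axes, zero at the start; "moment": the same for the moment, N m; "finger_gap": finger opening in mm.
Only numpy, scipy, OpenCV 4.12 (cv2) and the standard library are available. Lean on these libraries where they do the work, as an engineer would, in place of code of your own. Each camera call takes 0.05 s, during which the arm holds its last target. There are 200 camera calls.

### The job

Raise the clear guard sash of the test stand by pushing up under its projecting lip until you feel it pass the spring catch near the height mark, never pushing on it harder than 20 N, and let it down gently so that it hangs on the catch by itself. Then draw the carriage under it all the way out by its black knob, so that the white jack comes out still sitting in its cradle. Keep the jack off the sash, do not touch it, and leave everything else on the bench where it is.

Things in the scene. Friction and masses are not known exactly. Their poses are not given: they have to be found in the camera images.
- stand: fixed aluminium portal frame, 475 mm tall, 460 mm wide (y). Origin: on the bench midway between its two jambs, in the plane of the sash pane; x points to the rear (away from the robot at yaw 0), y left, z up. Jambs 50 x 50 mm, centred at y = +/-205 mm; the sash runs between them. A steel carriage rail lies along x at y = 0, from 270 mm in front of the origin to 160 mm behind.
- sash: clear pane with aluminium bottom rail (350 x 212 mm, 1.2 kg), sliding vertically in the jambs. Nearly counterbalanced: 1.5 to 6 N lifts it at any height; let go below its catch it sinks back. Origin: middle of its lip's lower front edge, 46 mm in front of the pane plane, 80 mm above the bench when down; axes as the stand's.
- lip (a point): same point as the sash's origin. The flat lip to push under is 320 mm wide (y, centred), 10 mm thick, and projects 40 mm forward of the bottom rail; its underside is level with this point and free over its whole width. The carriage's knob stands 84 mm in front of its middle, so push 70 to 110 mm to one side. The 20 N allowed is the whole contact force, sideways part included.
- catch_in (a point): point in the left jamb near which the spring catch is hidden (it may be up to 28 mm higher or lower). From 20 mm below the hanging height the push needed is 3 to 9 N greater, over about 15 mm; then it drops away and the sash springs up a few mm. 3 to 5 mm more makes sure of it; let go then, it hangs on the catch. 2 mm above the hanging height a rubber buffer stops it at some 8 N per mm.
- mark (a point): height mark: black line 40 mm long across the steel strip on the front of the right (y negative) jamb, 190 mm above the bench, between two shorter lines 28 mm above and below. The hanging sash has its lip's underside somewhere between these two: the catch height differs from one setting of the stand to the next and must be felt.
- carriage: aluminium sled on the rail under the sash, 240 x 70 x 12 mm, slides 120 mm straight forward (stand's -x) to its end stop; starts pushed fully in; about 2 N of friction. Origin: at the stand's origin, 10 mm above the bench, when fully in; same axes as the stand.
- knob (a point): top centre of the carriage's upright black knob: 26 mm diameter, knob from 50 to 85 mm above the bench on a 16 mm stem. It stands 130 mm in front of the stand's origin when the carriage is in, 250 mm when fully out.
- cradle (a point): point on the carriage where the jack's centre rests, 59 mm above the bench: above a grey cradle ring (56 mm outer, 40 mm inner diameter) 50 mm behind the carriage's origin.
- jack_center (a point): centre of the jack: plain white nylon ball of 64 mm diameter, 0.25 kg, lying loose in the cradle ring behind the sash. Its top is 91 mm above the bench, so the sash must be up for it to pass.
- jack: the same jack as a body; its origin turns with it, so use its centre instead.
- bowl: bystander: black bowl, 122 mm diameter, 118 mm high; origin under its centre
- spindle: bystander, fixed: stainless test spindle with socket on a 110 mm square foot, 125 mm high; origin under its centre
- collar: bystander: aluminium axle collar, 44 mm diameter, 18 mm high, on the bench to the right of the carriage rail; origin under its centre
- gauge: bystander: steel gauge block 30 x 30 x 20 mm, on the bench to the left of the carriage rail; origin under its centre
- chock: bystander: stepped green rubber chock 70 x 45 x 36 mm; origin under its centre
- caliper: bystander: caliper 200 mm long lying flat, 15 mm high; origin under the middle of its beam

How it is judged:
By the outcome, as a careful person would: the job done as asked, in the order asked, and still so for the second after the job is handed in, with the robot touching nothing.
It also fails if it takes over 72 s, if anything falls off the work surface, if the arm or the gripper's body presses on something with over 40 N, if the wrist force passes 120 N, or if a joint passes its speed limit or range.

## Working session

There is one attempt and no reset: what is moved stays moved. The work goes in short steps, Python scripts to look and compute and a shell command to move; the robot and the scene stay as the last step left them, time stands still between calls to the robot, and variables do not carry over. Pictures are saved under pics/ and viewed, about 8 in all and at most 12, crops included, and the job is handed in when it is done.

```bash
mkdir -p pics; ls; python3 - <<'E'
from cell import manip
import cv2
print(manip.read_state(), manip.hold_point_z)
for n in ("side","top"):
    p=manip.camera(n); cv2.imwrite(f"pics/{n}0.png",p["pixels"][:,:,::-1])
    print(n,p["fx"],p["cx"],p["cy"],p["extrinsics"].round(3).tolist())
    for t in "stand sash lip mark carriage knob cradle jack bowl spindle collar gauge chock caliper catch_in".split():
        r=manip.search_frame(p,t)
        print(t,[(x["conf"],[round(float(v)) for v in x["location"]]) for x in r[:2]])
E
```

```text
pics
{'clock': 0.0, 'joints': array([ 1.11837045e+00,  3.00483073e-01,  1.52156819e+00, -2.68462085e-05,
        1.32071652e+00, -6.65974755e-02]), 'qd': array([-4.80295576e-04,  1.43074930e-04, -2.38379671e-05,  1.71587281e-04,
       -1.43508135e-03, -5.36983702e-04]), 'effort': array([ 1.46335533e-03, -5.31831300e+01, -3.52735019e+01,  7.08899321e-02,
        2.44269107e-02, -1.53652604e-04]), 'eef_pos': array([206.87251982, 509.32765858, 204.88522024]), 'eef_rot': array([-3.14041839e+00, -5.22576675e-05,  2.75577088e+00]), 'wrist_force': array([-0.56134922, -0.3675612 ,  0.12571772]), 'moment': array([-0.04020477,  0.00025952,  0.02580167]), 'finger_gap': 93.80495636876194} 18.8
side 562.35935276605 314.8316384627954 238.59482194169436 [[0.242, 0.97, 0.004, -129.616], [0.926, -0.23, -0.3, -451.343], [-0.29, 0.076, -0.954, 1826.519], [0.0, 0.0, 0.0, 1.0]]
stand [(0.79, [732, 2, 282]), (0.5, [557, -451, 17])]
sash []
lip [(0.6, [722, 1, 204]), (0.33, [784, -6, 21])]
mark [(0.95, [731, 3, 283])]
carriage [(0.95, [790, -5, 24])]
knob [(0.81, [786, -5, 25])]
cradle [(0.81, [788, -6, 2
[... 301 characters left out ...]
])]
top 568.5489096911998 314.0475751049616 231.96636368880039 [[-0.013, -1.0, -0.01, 5.84], [-0.985, 0.014, -0.173, 539.5], [0.173, 0.008, -0.985, 1623.446], [0.0, 0.0, 0.0, 1.0]]
stand [(0.59, [708, 15, 276])]
sash [(0.57, [716, 5, 151])]
lip [(0.71, [712, 5, 156]), (0.6, [467, -108, 18])]
mark [(0.93, [709, 15, 275]), (0.72, [638, 17, 23])]
carriage [(0.79, [635, 18, 26])]
knob [(0.75, [641, 14, 25]), (0.65, [542, 155, 21])]
cradle [(0.67, [638, 20, 19])]
jack []
bowl [(0.79, [522, 409, 104])]
spindle [(0.97, [542, -452, 20])]
collar [(0.41, [469, -108, 12])]
gauge []
chock [(0.55, [264, 263, 25])]
caliper [(0.96, [293, -335, 6]), (0.67, [470, -111, 15])]
catch_in [(0.92, [710, 14, 277])]
```

View pics/side0.png

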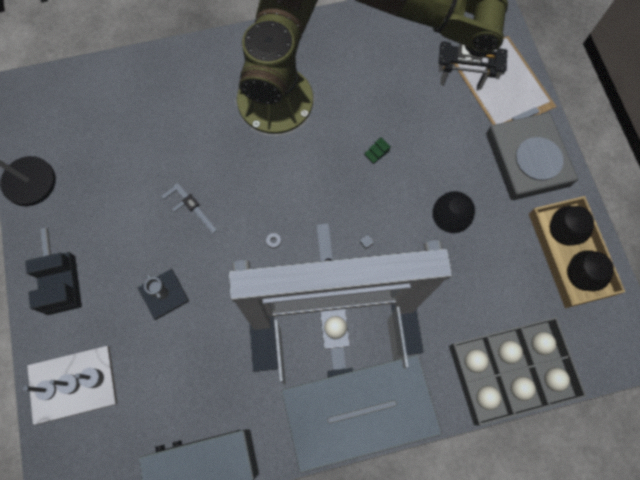

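View pics/top0.png

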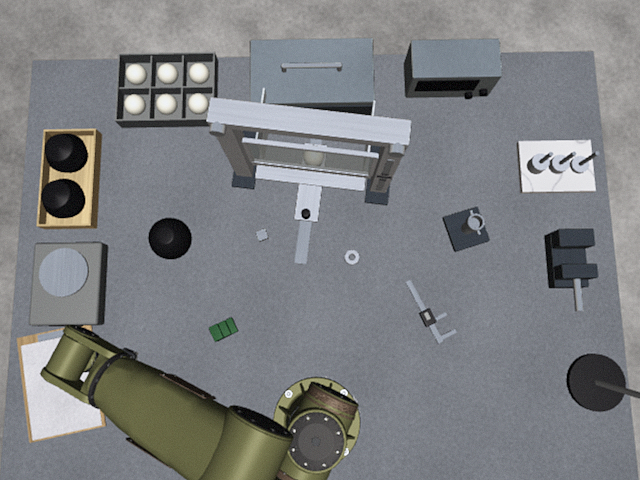

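The side view shows the stand from behind and above, with the ball at (335,327). The top view shows the portal at about (310,120)–(310,190), the lip edge from (255,183) to (366,190), the knob at (305,213) and the rail's front end at (302,263). I'll zoom in on the stand.

```bash
python3 - <<'E'
import cv2
a=cv2.imread("pics/top0.png")[90:280,200:420]
cv2.imwrite("pics/topz.png",cv2.resize(a,None,fx=3.5,fy=3.0,interpolation=cv2.INTER_CUBIC))
E
```

```text
(no output)
```

View pics/topz.png

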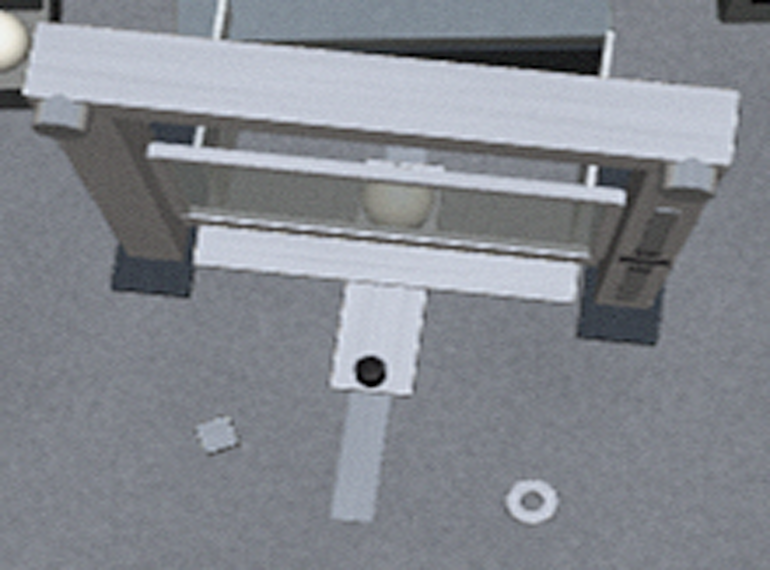

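Crop of the top view (full px = 200+u/3.5, 90+v/3):
- knob top (370,369)
- lip front lower corners (194,267) and (578,300)
- rail front end (331,519)–(372,521)
- sled front corners (331,388) and (411,396)
- mark (643,261)
- collar (531,501) and gauge (217,435)

Next I fit the stand pose to these.

```bash
cat > h.py <<'E'
import numpy as np
from cell import manip
def proj(p,P):
    c=p["extrinsics"]@np.append(P,1); return np.array([p["fx"]*c[0]/c[2]+p["cx"],p["fy"]*c[1]/c[2]+p["cy"]])
def unproj(p,uv,z):
    E=p["extrinsics"];R,t=E[:3,:3],E[:3,3]
    d=R.T@np.array([(uv[0]-p["cx"])/p["fx"],(uv[1]-p["cy"])/p["fy"],1]);o=-R.T@t
    return o+d*(z-o[2])/d[2]
def s2w(s,P):
    x,y,a=s; c,n=np.cos(a),np.sin(a)
    return np.array([x+c*P[0]-n*P[1],y+n*P[0]+c*P[1],P[2]])
E
python3 - <<'E'
from h import *
from scipy.optimize import least_squares
p=manip.camera("top")
F=[((370,369),(-130,0,85)),((194,267),(-46,160,80)),((578,300),(-46,-160,80)),((351.5,520),(-270,0,6)),((331,388),(-120,35,22)),((411,396),(-120,-35,22)),((643,261),(-25,-205,190))]
px=lambda q:np.array([200+q[0]/3.5,90+q[1]/3])
f=lambda s:np.concatenate([proj(p,s2w(s,P))-px(q) for q,P in F])
r=least_squares(f,[720,0,-.1],loss="soft_l1")
print(r.x,np.degrees(r.x[2])); print(f(r.x).reshape(-1,2).round(1))
s=r.x; np.save("s.npy",s)
for n,P in dict(knob=(-130,0,85),knobout=(-250,0,85),lip=(-46,0,80),pushR=(-46,-90,80),pushL=(-46,90,80),cradle=(-50+100,0,59)).items(): print(n,s2w(s,P).round(1))
print("knob",unproj(p,px((370,369)),85),"collar",unproj(p,px((531,501)),18),"gauge",unproj(p,px((217,435)),20))
E
```

```text
[ 7.16859419e+02  4.17856782e+00 -1.35897035e-01] -7.786326562191844
[[-0.1  0.3]
 [-0.3  0.3]
 [-1.4  2.1]
 [-0.   1. ]
 [ 0.4 -6.4]
 [ 0.7 -6.3]
 [ 0.3 -0.2]]
knob [588.1  21.8  85. ]
knobout [469.2  38.   85. ]
lip [671.3  10.4  80. ]
pushR [659.1 -78.8  80. ]
pushL [683.5  99.6  80. ]
cradle [766.4  -2.6  59. ]
knob [588.83021465  21.47926638  85.        ] collar [ 467.65946894 -112.05961117   18.        ] gauge [537.39036936 154.21893585  20.        ]
```

View pics/gz.png

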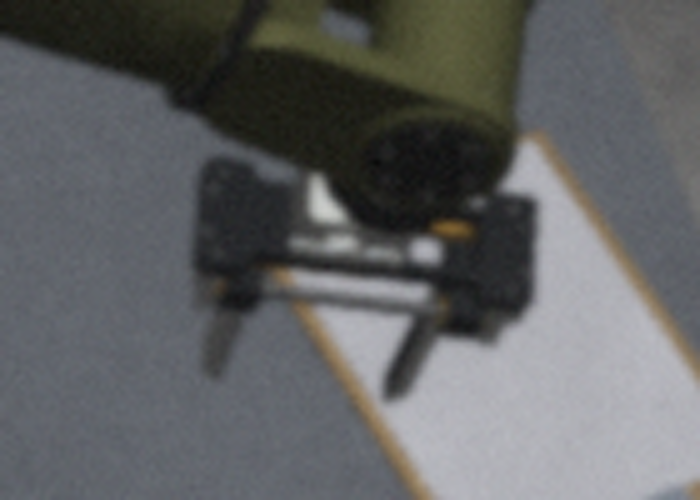

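The fingers are plain vertical blades with no ledge, at (215,340) and (410,350) in the crop. To push up under the lip the tool has to tilt, so I'll check in free air what the arm does near the edge of its reach.

```bash
python3 -m crank '[{"offset":[0,0,0.04],"spin":0},{"offset":[0,0,0.08],"spin":0},{"offset":[0,0,0.12],"spin":0},{"offset":[0,0,0.16],"spin":0},{"offset":[0,0,0.2],"spin":0},{"offset":[0,0,0.24],"spin":0},{"offset":[0,0,0.28],"spin":0},{"offset":[0,0,0.32],"spin":0}]' 0
python3 -m crank '[{"offset":[0.015,0.037,0],"spin":0},{"offset":[0.03,0.074,0],"spin":0},{"offset":[0.045,0.111,0],"spin":0},{"offset":[0.06,0.148,0],"spin":0},{"offset":[0.075,0.185,0],"spin":0},{"offset":[0.09,0.222,0],"spin":0},{"offset":[0.105,0.26,0],"spin":0},{"offset":[0.12,0.3,0],"spin":0}]'
python3 -c "
from cell import manip
print(manip.read_state()['joints'].round(3))"
```

```text
clock: 2.32
eef_pos: [206.6, 508.9, 527.6]
eef_rot: [3.141, 0.0, 2.756]
wrist_force: [-0.4, 0.9, 0.7]
finger_gap: 44.5
clock: 2.98
eef_pos: [263.6, 650.6, 462.0]
eef_rot: [3.116, 0.0, 2.756]
wrist_force: [-0.5, -0.4, 0.0]
finger_gap: 0.4
[ 1.133e+00  7.680e-01  2.350e-01  1.000e-03  2.113e+00 -5.100e-02]
```

Asking past the reach limit makes it trade away some orientation (roll is now 3.116). I'll push further, still in free air.

```bash
python3 -m crank '[{"offset":[0.3,0.74,0.2],"spin":0},{"offset":[0.3,0.74,0.2],"spin":0},{"offset":[0.3,0.74,0.2],"spin":0},{"offset":[0.3,0.74,0.2],"spin":0},{"offset":[0.3,0.74,0.2],"spin":0},{"offset":[0.3,0.74,0.2],"spin":0},{"offset":[0.3,0.74,0.2],"spin":0},{"offset":[0.3,0.74,0.2],"spin":0}]' 0
python3 -c "
from cell import manip
print(manip.read_state()['joints'].round(3))"
```

```text
clock: 3.65
eef_pos: [284.7, 702.4, 387.7]
eef_rot: [3.09, 0.0, 2.756]
wrist_force: [0.0, -0.4, -0.7]
finger_gap: 0.2
[ 1.137  0.871  0.235  0.003  1.983 -0.047]
```

```bash
for i in 1 ; do python3 -m crank '[{"offset":[3.7,9.3,0],"spin":0},{"offset":[3.7,9.3,0],"spin":0},{"offset":[3.7,9.3,0],"spin":0},{"offset":[3.7,9.3,0],"spin":0},{"offset":[3.7,9.3,0],"spin":0},{"offset":[3.7,9.3,0],"spin":0},{"offset":[3.7,9.3,0],"spin":0},{"offset":[3.7,9.3,0],"spin":0}]' 0; done
python3 -c "
from cell import manip
print(manip.read_state()['joints'].round(3))"
```

```text
clock: 4.32
eef_pos: [308.3, 765.5, 263.3]
eef_rot: [3.064, 0.0, 2.756]
wrist_force: [0.7, 0.4, 0.2]
finger_gap: 0.8
[ 1.142  1.032  0.236  0.003  1.796 -0.042]
```

Each out-of-reach call adds a steady 0.026 rad of outward tilt. About 40 calls would bring the fingers near horizontal, and that fits the 72 s. I'll pull along the arm's own line so that it doesn't slide.

```bash
python3 -m crank '[{"offset":[0.38,0.83,0.45],"spin":0},{"offset":[0.38,0.83,0.45],"spin":0},{"offset":[0.38,0.83,0.45],"spin":0},{"offset":[0.38,0.83,0.45],"spin":0},{"offset":[0.38,0.83,0.45],"spin":0},{"offset":[0.38,0.83,0.45],"spin":0},{"offset":[0.38,0.83,0.45],"spin":0},{"offset":[0.38,0.83,0.45],"spin":0}]' 0
python3 -c "
from cell import manip
print(manip.read_state()['joints'].round(3))"
```

```text
clock: 4.98
eef_pos: [317.4, 760.8, 285.4]
eef_rot: [3.036, 0.0, 2.756]
wrist_force: [-0.6, 0.1, -0.3]
finger_gap: 0.5
[ 1.129  1.006  0.235  0.006  1.795 -0.054]
```

```bash
python3 -m crank '[{"offset":[4,9,4],"spin":-6},{"offset":[4,9,4],"spin":-12},{"offset":[4,9,4],"spin":-18},{"offset":[4,9,4],"spin":-24},{"offset":[4,9,4],"spin":-30},{"offset":[4,9,4],"spin":-36},{"offset":[4,9,4],"spin":-42},{"offset":[4,9,4],"spin":-48}]' 0
python3 -m crank '[{"offset":[4,9,4],"spin":-6},{"offset":[4,9,4],"spin":-12},{"offset":[4,9,4],"spin":-18},{"offset":[4,9,4],"spin":-24},{"offset":[4,9,4],"spin":-30},{"offset":[4,9,4],"spin":-36},{"offset":[4,9,4],"spin":-42},{"offset":[4,9,4],"spin":-48}]' 0
python3 -c "
from cell import manip
print(manip.read_state()['joints'].round(3))"
```

```text
clock: 5.65
eef_pos: [326.7, 757.6, 281.0]
eef_rot: [3.015, -0.021, 1.915]
wrist_force: [0.5, -0.1, -0.3]
finger_gap: 0.4
clock: 6.32
eef_pos: [333.0, 739.8, 273.8]
eef_rot: [3.017, -0.051, 1.076]
wrist_force: [0.6, 0.3, 1.4]
finger_gap: 0.5
[ 1.145  1.021  0.236 -0.133  1.84   1.605]
```

```bash
python3 -m crank '[{"offset":[4,9,5],"spin":0},{"offset":[4,9,5],"spin":0},{"offset":[4,9,5],"spin":0},{"offset":[4,9,5],"spin":0},{"offset":[4,9,5],"spin":0},{"offset":[4,9,5],"spin":0},{"offset":[4,9,5],"spin":0},{"offset":[4,9,5],"spin":0}]' 0
python3 -m crank '[{"offset":[4,9,5],"spin":0},{"offset":[4,9,5],"spin":0},{"offset":[4,9,5],"spin":0},{"offset":[4,9,5],"spin":0},{"offset":[4,9,5],"spin":0},{"offset":[4,9,5],"spin":0},{"offset":[4,9,5],"spin":0},{"offset":[4,9,5],"spin":0}]' 0
python3 -c "
from cell import manip
print(manip.read_state()['joints'].round(3))"
```

```text
clock: 6.98
eef_pos: [341.1, 734.3, 297.0]
eef_rot: [3.018, -0.078, 1.08]
wrist_force: [-0.3, -0.8, -0.6]
finger_gap: 0.7
clock: 7.65
eef_pos: [347.5, 732.4, 312.8]
eef_rot: [3.019, -0.106, 1.084]
wrist_force: [0.3, -0.6, 0.3]
finger_gap: 0.9
[ 1.125  0.973  0.236 -0.131  1.83   1.578]
```

```bash
python3 -m crank '[{"offset":[4,9,4],"spin":0},{"offset":[4,9,4],"spin":0},{"offset":[4,9,4],"spin":0},{"offset":[4,9,4],"spin":0},{"offset":[4,9,4],"spin":0},{"offset":[4,9,4],"spin":0},{"offset":[4,9,4],"spin":0},{"offset":[4,9,4],"spin":0}]' 0 >/dev/null
python3 -m crank '[{"offset":[4,9,4],"spin":0},{"offset":[4,9,4],"spin":0},{"offset":[4,9,4],"spin":0},{"offset":[4,9,4],"spin":0},{"offset":[4,9,4],"spin":0},{"offset":[4,9,4],"spin":0},{"offset":[4,9,4],"spin":0},{"offset":[4,9,4],"spin":0}]' 0 >/dev/null
python3 -m crank '[{"offset":[4,9,4],"spin":0},{"offset":[4,9,4],"spin":0},{"offset":[4,9,4],"spin":0},{"offset":[4,9,4],"spin":0},{"offset":[4,9,4],"spin":0},{"offset":[4,9,4],"spin":0},{"offset":[4,9,4],"spin":0},{"offset":[4,9,4],"spin":0}]' 0 >/dev/null
python3 -m crank '[{"offset":[4,9,4],"spin":0},{"offset":[4,9,4],"spin":0},{"offset":[4,9,4],"spin":0},{"offset":[4,9,4],"spin":0},{"offset":[4,9,4],"spin":0},{"offset":[4,9,4],"spin":0},{"offset":[4,9,4],"spin":0},{"offset":[4,9,4],"spin":0}]' 0
python3 -m crank '[{"offset":[4,9,4],"spin":-2},{"offset":[4,9,4],"spin":-4},{"offset":[4,9,4],"spin":-6},{"offset":[4,9,4],"spin":-6},{"offset":[4,9,4],"spin":-6},{"offset":[4,9,4],"spin":-6},{"offset":[4,9,4],"spin":-6},{"offset":[4,9,4],"spin":-6}]' 0
python3 -c "
from cell import manip
print(manip.read_state()['joints'].round(3))"
```

```text
clock: 10.32
eef_pos: [375.5, 765.7, 292.3]
eef_rot: [3.021, -0.219, 1.098]
wrist_force: [-0.3, -0.4, 0.4]
finger_gap: 0.3
clock: 10.98
eef_pos: [380.3, 769.1, 290.6]
eef_rot: [3.024, -0.248, 0.997]
wrist_force: [-0.5, -0.6, 0.1]
finger_gap: 0.6
[ 1.115  1.01   0.236 -0.146  1.663  1.673]
```

```bash
python3 -m crank '[{"offset":[6,7,4],"spin":-1},{"offset":[6,7,4],"spin":-2},{"offset":[6,7,4],"spin":-3},{"offset":[6,7,4],"spin":-4},{"offset":[6,7,4],"spin":-5},{"offset":[6,7,4],"spin":-5},{"offset":[6,7,4],"spin":-5},{"offset":[6,7,4],"spin":-5}]' 0 >/dev/null
python3 -m crank '[{"offset":[6,7,4],"spin":-1},{"offset":[6,7,4],"spin":-2},{"offset":[6,7,4],"spin":-3},{"offset":[6,7,4],"spin":-4},{"offset":[6,7,4],"spin":-5},{"offset":[6,7,4],"spin":-5},{"offset":[6,7,4],"spin":-5},{"offset":[6,7,4],"spin":-5}]' 0 >/dev/null
python3 -m crank '[{"offset":[6,7,4],"spin":0},{"offset":[6,7,4],"spin":0},{"offset":[6,7,4],"spin":0},{"offset":[6,7,4],"spin":0},{"offset":[6,7,4],"spin":0},{"offset":[6,7,4],"spin":0},{"offset":[6,7,4],"spin":0},{"offset":[6,7,4],"spin":0}]' 0 >/dev/null
python3 -m crank '[{"offset":[6,7,4],"spin":0},{"offset":[6,7,4],"spin":0},{"offset":[6,7,4],"spin":0},{"offset":[6,7,4],"spin":0},{"offset":[6,7,4],"spin":0},{"offset":[6,7,4],"spin":0},{"offset":[6,7,4],"spin":0},{"offset":[6,7,4],"spin":0}]' 0
python3 -c "
from cell import manip
print(manip.read_state()['joints'].round(3))"
python3 -m crank '[{"offset":[6,7,9],"spin":0},{"offset":[6,7,9],"spin":0},{"offset":[6,7,9],"spin":0},{"offset":[6,7,9],"spin":0},{"offset":[6,7,9],"spin":0},{"offset":[6,7,9],"spin":0},{"offset":[6,7,9],"spin":0},{"offset":[6,7,9],"spin":0}]' 0
python3 -c "
from cell import manip
print(manip.read_state()['joints'].round(3))"
```

```text
clock: 13.65
eef_pos: [555.5, 688.6, 312.0]
eef_rot: [3.034, -0.362, 0.836]
wrist_force: [-1.1, 0.8, -0.1]
finger_gap: 0.6
[ 0.889  0.994  0.236 -0.126  1.556  1.623]
clock: 14.32
eef_pos: [544.9, 650.3, 402.7]
eef_rot: [3.035, -0.391, 0.839]
wrist_force: [-0.5, 0.3, -0.9]
finger_gap: 0.4
[ 0.868  0.88   0.236 -0.118  1.638  1.589]
```

```bash
python3 -m crank '[{"offset":[6,7,5],"spin":0},{"offset":[6,7,5],"spin":0},{"offset":[6,7,5],"spin":0},{"offset":[6,7,5],"spin":0},{"offset":[6,7,5],"spin":0},{"offset":[6,7,5],"spin":0},{"offset":[6,7,5],"spin":0},{"offset":[6,7,5],"spin":0}]' 0 >/dev/null
python3 -m crank '[{"offset":[6,7,5],"spin":0},{"offset":[6,7,5],"spin":0},{"offset":[6,7,5],"spin":0},{"offset":[6,7,5],"spin":0},{"offset":[6,7,5],"spin":0},{"offset":[6,7,5],"spin":0},{"offset":[6,7,5],"spin":0},{"offset":[6,7,5],"spin":0}]' 0 >/dev/null
python3 -m crank '[{"offset":[6,7,5],"spin":0},{"offset":[6,7,5],"spin":0},{"offset":[6,7,5],"spin":0},{"offset":[6,7,5],"spin":0},{"offset":[6,7,5],"spin":0},{"offset":[6,7,5],"spin":0},{"offset":[6,7,5],"spin":0},{"offset":[6,7,5],"spin":0}]' 0 >/dev/null
python3 -m crank '[{"offset":[6,7,5],"spin":0},{"offset":[6,7,5],"spin":0},{"offset":[6,7,5],"spin":0},{"offset":[6,7,5],"spin":0},{"offset":[6,7,5],"spin":0},{"offset":[6,7,5],"spin":0},{"offset":[6,7,5],"spin":0},{"offset":[6,7,5],"spin":0}]' 0 >/dev/null
python3 -m crank '[{"offset":[6,7,5],"spin":0},{"offset":[6,7,5],"spin":0},{"offset":[6,7,5],"spin":0},{"offset":[6,7,5],"spin":0},{"offset":[6,7,5],"spin":0},{"offset":[6,7,5],"spin":0},{"offset":[6,7,5],"spin":0},{"offset":[6,7,5],"spin":0}]' 0 >/dev/null
python3 -m crank '[{"offset":[6,7,5],"spin":0},{"offset":[6,7,5],"spin":0},{"offset":[6,7,5],"spin":0},{"offset":[6,7,5],"spin":0},{"offset":[6,7,5],"spin":0},{"offset":[6,7,5],"spin":0},{"offset":[6,7,5],"spin":0},{"offset":[6,7,5],"spin":0}]' 0
python3 -m crank '[{"offset":[6,7,8],"spin":0},{"offset":[6,7,8],"spin":0},{"offset":[6,7,8],"spin":0},{"offset":[6,7,8],"spin":0},{"offset":[6,7,8],"spin":0},{"offset":[6,7,8],"spin":0},{"offset":[6,7,8],"spin":0},{"offset":[6,7,8],"spin":0}]' 0
python3 -m crank '[{"offset":[6,7,8],"spin":0},{"offset":[6,7,8],"spin":0},{"offset":[6,7,8],"spin":0},{"offset":[6,7,8],"spin":0},{"offset":[6,7,8],"spin":0},{"offset":[6,7,8],"spin":0},{"offset":[6,7,8],"spin":0},{"offset":[6,7,8],"spin":0}]' 0
python3 -c "
from cell import manip
print(manip.read_state()['joints'].round(3))"
```

```text
clock: 18.32
eef_pos: [606.5, 667.3, 407.4]
eef_rot: [3.029, -0.565, 0.861]
wrist_force: [-0.1, 0.5, -0.4]
finger_gap: 0.6
clock: 18.98
eef_pos: [592.6, 649.1, 461.7]
eef_rot: [3.027, -0.595, 0.865]
wrist_force: [-0.0, 0.9, -0.6]
finger_gap: 0.6
clock: 19.65
eef_pos: [583.3, 636.8, 499.0]
eef_rot: [3.024, -0.624, 0.869]
wrist_force: [-0.8, 0.6, -0.4]
finger_gap: 0.3
[ 0.813  0.79   0.236 -0.085  1.488  1.532]
```

```bash
python3 -m crank '[{"offset":[6,7,6],"spin":0},{"offset":[6,7,6],"spin":0},{"offset":[6,7,6],"spin":0},{"offset":[6,7,6],"spin":0},{"offset":[6,7,6],"spin":0},{"offset":[6,7,6],"spin":0},{"offset":[6,7,6],"spin":0},{"offset":[6,7,6],"spin":0}]' 0 >/dev/null
python3 -m crank '[{"offset":[6,7,6],"spin":0},{"offset":[6,7,6],"spin":0},{"offset":[6,7,6],"spin":0},{"offset":[6,7,6],"spin":0},{"offset":[6,7,6],"spin":0},{"offset":[6,7,6],"spin":0},{"offset":[6,7,6],"spin":0},{"offset":[6,7,6],"spin":0}]' 0 >/dev/null
python3 -m crank '[{"offset":[6,7,6],"spin":0},{"offset":[6,7,6],"spin":0},{"offset":[6,7,6],"spin":0},{"offset":[6,7,6],"spin":0},{"offset":[6,7,6],"spin":0},{"offset":[6,7,6],"spin":0},{"offset":[6,7,6],"spin":0},{"offset":[6,7,6],"spin":0}]' 0 >/dev/null
python3 -m crank '[{"offset":[6,7,6],"spin":0},{"offset":[6,7,6],"spin":0},{"offset":[6,7,6],"spin":0},{"offset":[6,7,6],"spin":0},{"offset":[6,7,6],"spin":0},{"offset":[6,7,6],"spin":0},{"offset":[6,7,6],"spin":0},{"offset":[6,7,6],"spin":0}]' 0 >/dev/null
python3 -m crank '[{"offset":[6,7,6],"spin":0},{"offset":[6,7,6],"spin":0},{"offset":[6,7,6],"spin":0},{"offset":[6,7,6],"spin":0},{"offset":[6,7,6],"spin":0},{"offset":[6,7,6],"spin":0},{"offset":[6,7,6],"spin":0},{"offset":[6,7,6],"spin":0}]' 0 >/dev/null
python3 -m crank '[{"offset":[6,7,6],"spin":0},{"offset":[6,7,6],"spin":0},{"offset":[6,7,6],"spin":0},{"offset":[6,7,6],"spin":0},{"offset":[6,7,6],"spin":0},{"offset":[6,7,6],"spin":0},{"offset":[6,7,6],"spin":0},{"offset":[6,7,6],"spin":0}]' 0
python3 -m crank '[{"offset":[6,7,8],"spin":0},{"offset":[6,7,8],"spin":0},{"offset":[6,7,8],"spin":0},{"offset":[6,7,8],"spin":0},{"offset":[6,7,8],"spin":0},{"offset":[6,7,8],"spin":0},{"offset":[6,7,8],"spin":0},{"offset":[6,7,8],"spin":0}]' 0
python3 -m crank '[{"offset":[6,7,8],"spin":0},{"offset":[6,7,8],"spin":0},{"offset":[6,7,8],"spin":0},{"offset":[6,7,8],"spin":0},{"offset":[6,7,8],"spin":0},{"offset":[6,7,8],"spin":0},{"offset":[6,7,8],"spin":0},{"offset":[6,7,8],"spin":0}]' 0
python3 -c "
from cell import manip
from scipy.spatial.transform import Rotation as R
s=manip.read_state();print(s['joints'].round(3));print(R.from_euler('xyz',s['eef_rot']).as_matrix().round(3))"
```

```text
clock: 23.65
eef_pos: [617.9, 675.1, 506.4]
eef_rot: [3.005, -0.797, 0.898]
wrist_force: [0.3, -0.7, -1.1]
finger_gap: 0.3
clock: 24.32
eef_pos: [608.0, 663.7, 541.8]
eef_rot: [3.001, -0.825, 0.904]
wrist_force: [1.2, 0.5, -0.6]
finger_gap: 0.4
clock: 24.98
eef_pos: [601.9, 656.8, 567.2]
eef_rot: [2.996, -0.854, 0.91]
wrist_force: [-0.1, -0.4, 0.7]
finger_gap: 0.6
[ 0.809  0.752  0.236 -0.072  1.294  1.524]
[[ 0.403  0.714  0.572]
 [ 0.519 -0.694  0.5  ]
 [ 0.754  0.095 -0.65 ]]
```

```bash
python3 -m crank '[{"offset":[6,7,5],"spin":0},{"offset":[6,7,5],"spin":0},{"offset":[6,7,5],"spin":0},{"offset":[6,7,5],"spin":0},{"offset":[6,7,5],"spin":0},{"offset":[6,7,5],"spin":0},{"offset":[6,7,5],"spin":0},{"offset":[6,7,5],"spin":0}]' 0 >/dev/null
python3 -m crank '[{"offset":[6,7,5],"spin":0},{"offset":[6,7,5],"spin":0},{"offset":[6,7,5],"spin":0},{"offset":[6,7,5],"spin":0},{"offset":[6,7,5],"spin":0},{"offset":[6,7,5],"spin":0},{"offset":[6,7,5],"spin":0},{"offset":[6,7,5],"spin":0}]' 0 >/dev/null
python3 -m crank '[{"offset":[6,7,5],"spin":0},{"offset":[6,7,5],"spin":0},{"offset":[6,7,5],"spin":0},{"offset":[6,7,5],"spin":0},{"offset":[6,7,5],"spin":0},{"offset":[6,7,5],"spin":0},{"offset":[6,7,5],"spin":0},{"offset":[6,7,5],"spin":0}]' 0 >/dev/null
python3 -m crank '[{"offset":[6,7,5],"spin":0},{"offset":[6,7,5],"spin":0},{"offset":[6,7,5],"spin":0},{"offset":[6,7,5],"spin":0},{"offset":[6,7,5],"spin":0},{"offset":[6,7,5],"spin":0},{"offset":[6,7,5],"spin":0},{"offset":[6,7,5],"spin":0}]' 0 >/dev/null
python3 -m crank '[{"offset":[6,7,5],"spin":0},{"offset":[6,7,5],"spin":0},{"offset":[6,7,5],"spin":0},{"offset":[6,7,5],"spin":0},{"offset":[6,7,5],"spin":0},{"offset":[6,7,5],"spin":0},{"offset":[6,7,5],"spin":0},{"offset":[6,7,5],"spin":0}]' 0
python3 -m crank '[{"offset":[6,7,5],"spin":0},{"offset":[6,7,5],"spin":0},{"offset":[6,7,5],"spin":0},{"offset":[6,7,5],"spin":0},{"offset":[6,7,5],"spin":0},{"offset":[6,7,5],"spin":0},{"offset":[6,7,5],"spin":0},{"offset":[6,7,5],"spin":0}]' 0
python3 -m crank '[{"offset":[6,7,5],"spin":0},{"offset":[6,7,5],"spin":0},{"offset":[6,7,5],"spin":0},{"offset":[6,7,5],"spin":0},{"offset":[6,7,5],"spin":0},{"offset":[6,7,5],"spin":0},{"offset":[6,7,5],"spin":0},{"offset":[6,7,5],"spin":0}]' 0
python3 -m crank '[{"offset":[6,7,5],"spin":0},{"offset":[6,7,5],"spin":0},{"offset":[6,7,5],"spin":0},{"offset":[6,7,5],"spin":0},{"offset":[6,7,5],"spin":0},{"offset":[6,7,5],"spin":0},{"offset":[6,7,5],"spin":0},{"offset":[6,7,5],"spin":0}]' 0
python3 -c "
from cell import manip
from scipy.spatial.transform import Rotation as R
s=manip.read_state();print(s['joints'].round(3));print(R.from_euler('xyz',s['eef_rot']).as_matrix().round(3))"
```

```text
clock: 28.32
eef_pos: [655.9, 721.8, 502.1]
eef_rot: [2.968, -0.988, 0.946]
wrist_force: [-0.5, 0.8, -0.6]
finger_gap: 0.2
clock: 28.98
eef_pos: [660.2, 727.3, 502.2]
eef_rot: [2.961, -1.013, 0.954]
wrist_force: [-0.0, -0.9, -0.6]
finger_gap: 0.1
clock: 29.65
eef_pos: [663.6, 732.0, 504.0]
eef_rot: [2.954, -1.038, 0.963]
wrist_force: [-0.8, 0.4, 0.3]
finger_gap: 0.6
clock: 30.32
eef_pos: [666.5, 735.9, 507.0]
eef_rot: [2.946, -1.062, 0.972]
wrist_force: [-0.9, -0.1, 0.2]
finger_gap: 0.1
[ 0.813  0.9    0.236 -0.07   0.935  1.535]
[[ 0.274  0.715  0.643]
 [ 0.402 -0.693  0.598]
 [ 0.873  0.095 -0.478]]
```

```bash
python3 -m crank '[{"offset":[5,6,8],"spin":0},{"offset":[5,6,8],"spin":0},{"offset":[5,6,8],"spin":0},{"offset":[5,6,8],"spin":0},{"offset":[5,6,8],"spin":0},{"offset":[5,6,8],"spin":0},{"offset":[5,6,8],"spin":0},{"offset":[5,6,8],"spin":0}]' 0
python3 -m crank '[{"offset":[5,6,8],"spin":0},{"offset":[5,6,8],"spin":0},{"offset":[5,6,8],"spin":0},{"offset":[5,6,8],"spin":0},{"offset":[5,6,8],"spin":0},{"offset":[5,6,8],"spin":0},{"offset":[5,6,8],"spin":0},{"offset":[5,6,8],"spin":0}]' 0
python3 -m crank '[{"offset":[-0.02,-0.036,0],"spin":-5},{"offset":[-0.04,-0.072,0],"spin":-10},{"offset":[-0.06,-0.108,-0.01],"spin":-15},{"offset":[-0.08,-0.144,-0.02],"spin":-20},{"offset":[-0.1,-0.18,-0.03],"spin":-25},{"offset":[-0.12,-0.216,-0.04],"spin":-30},{"offset":[-0.14,-0.252,-0.05],"spin":-35},{"offset":[-0.16,-0.288,-0.06],"spin":-40}]' 0
python3 -c "
from cell import manip
from scipy.spatial.transform import Rotation as R
s=manip.read_state();print(s['joints'].round(3));print(R.from_euler('xyz',s['eef_rot']).as_matrix().round(3))"
```

```text
clock: 30.98
eef_pos: [639.8, 709.3, 580.2]
eef_rot: [2.936, -1.087, 0.983]
wrist_force: [-0.2, 0.0, 0.0]
finger_gap: 0.4
clock: 31.65
eef_pos: [619.8, 689.4, 629.9]
eef_rot: [2.925, -1.113, 0.995]
wrist_force: [0.6, 0.5, 1.1]
finger_gap: 0.2
clock: 32.32
eef_pos: [479.9, 437.7, 580.7]
eef_rot: [2.927, -1.115, 0.292]
wrist_force: [-0.8, -0.1, 0.8]
finger_gap: 0.3
[ 0.988  0.09   1.27  -0.938  1.122  2.529]
[[ 0.422  0.098  0.901]
 [ 0.127 -0.991  0.048]
 [ 0.898  0.094 -0.43 ]]
```

```bash
python3 -m crank '[{"offset":[0,-0.035,-0.015],"spin":2},{"offset":[0,-0.07,-0.035],"spin":2},{"offset":[0,-0.105,-0.055],"spin":2},{"offset":[0,-0.14,-0.075],"spin":2},{"offset":[0,-0.175,-0.095],"spin":0},{"offset":[0,-0.21,-0.115],"spin":-2},{"offset":[0,-0.245,-0.135],"spin":-4},{"offset":[0,-0.28,-0.155],"spin":-6}]' 0
python3 -m crank '[{"offset":[0.005,0,-0.035],"spin":-1},{"offset":[0.01,0,-0.07],"spin":-2},{"offset":[0.02,0,-0.11],"spin":-3},{"offset":[0.03,0,-0.15],"spin":-4},{"offset":[0.04,0,-0.18],"spin":-4},{"offset":[0.05,0,-0.2],"spin":-4},{"offset":[0.05,0,-0.22],"spin":-4},{"offset":[0.05,0,-0.23],"spin":-4}]' 0
python3 - <<'E'
from h import *
import cv2
from scipy.spatial.transform import Rotation as R
s=manip.read_state();print(s['joints'].round(3));M=R.from_euler('xyz',s['eef_rot']).as_matrix();print(M.round(3))
st=np.load("s.npy");c,n=np.cos(st[2]),np.sin(st[2]);d=s['eef_pos'][:2]-st[:2]
print("tcp in stand",c*d[0]+n*d[1],-n*d[0]+c*d[1],"axis yaw",np.degrees(np.arctan2(M[1,2],M[0,2])))
p=manip.camera("top");a=p["pixels"][90:330,180:420,::-1];cv2.imwrite("pics/a1.png",cv2.resize(a,None,fx=2.5,fy=2.5,interpolation=cv2.INTER_CUBIC))
print(proj(p,s['eef_pos']))
E
```

```text
clock: 32.98
eef_pos: [479.1, 156.1, 425.2]
eef_rot: [2.928, -1.116, 0.185]
wrist_force: [0.3, -0.2, 0.7]
finger_gap: 0.4
clock: 33.65
eef_pos: [514.6, 76.4, 316.7]
eef_rot: [2.964, -1.068, 0.119]
wrist_force: [-0.3, 0.6, -0.0]
finger_gap: 0.3
[ 0.209 -0.285  2.184 -0.962  0.314  2.554]
[[ 0.479 -0.037  0.877]
 [ 0.057 -0.996 -0.073]
 [ 0.876  0.085 -0.474]]
tcp in stand -210.1822124736284 44.161878089229624 axis yaw -4.764349372099186
[281.42231103 223.42246999]
```

View pics/a1.png

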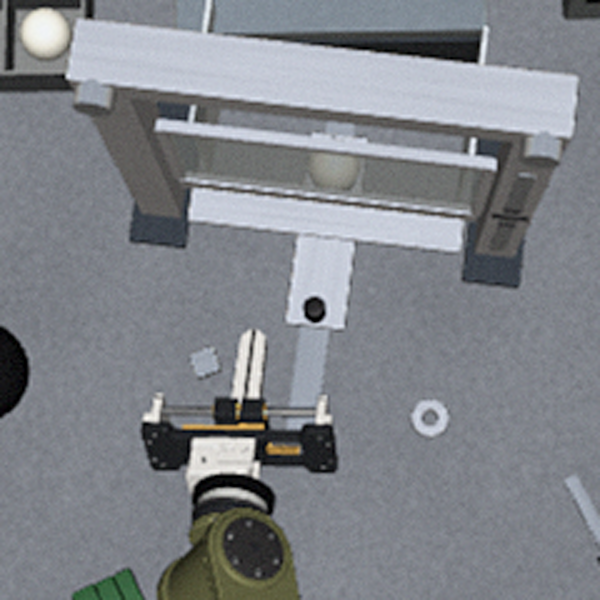

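The hand is shut at (250,335) in the crop, level with the knob at (315,308). On this side the tool's yaw differs from the arm's azimuth, which drives joints 4 and 6 to their limits. Pushing on the right side keeps them aligned. I'll check that with a quick kinematic fit.

```bash
python3 - <<'E'
from h import *
from scipy.optimize import least_squares,fsolve
D=[(.3,1.5215,np.pi,549.8,204.9),(.768,.235,3.116,702,462),(.871,.235,3.09,757.9,387.7),(1.032,.236,3.064,825.2,263.3),(.9,.236,2.071,992.9,507),(.752,.236,2.282,890.9,567.2)]
def fk(q,j2,j3,t):
    r0,z0,a1,a2,o,L=q; b=j2+j3
    return r0+a1*np.sin(j2)+a2*np.sin(b)+o*np.cos(b)+L*np.sin(t), z0+a1*np.cos(j2)+a2*np.cos(b)-o*np.sin(b)+L*np.cos(t)
def f(q):
    e=[]
    for j2,j3,t,r,z in D: a,b=fk(q,j2,j3,t); e+=[a-r,b-z]
    return np.array(e)
q=least_squares(f,[0,400,450,400,0,250]).x; print(q.round(1),f(q).round(1))
for tilt in (60,62,65):
  t=np.pi-np.radians(tilt)
  for r,z in ((690,62),(690,110),(690,170),(690,200),(600,60),(500,60),(480,60),(600,150),(560,250)):
    s=fsolve(lambda j:np.array(fk(q,j[0],j[1],t))-[r,z],[-.2,2.1]); print(tilt,r,z,s.round(2),"j5",round(t-s.sum(),2))
E
```

```text
[-2.000e-01  2.199e+02  4.245e+02  4.485e+02  4.050e+01  2.701e+02] [-0.1 -0.1 -0.4  0.3 -0.3  0.7  0.1  0.2  0.3 -0.6  0.3 -0.6]
60 690 62 [0.55 1.95] j5 -0.41
60 690 110 [0.45 1.95] j5 -0.3
60 690 170 [0.33 1.93] j5 -0.17
60 690 200 [0.27 1.92] j5 -0.1
60 600 60 [0.44 2.19] j5 -0.53
60 500 60 [0.31 2.43] j5 -0.65
60 480 60 [0.29 2.48] j5 -0.67
60 600 150 [0.2  2.17] j5 -0.28
60 560 250 [-0.1   2.19] j5 0.01
62 690 62 [0.56 1.96] j5 -0.47
62 690 110 [0.46 1.97] j5 -0.36
62 690 170 [0.33 1.95] j5 -0.22
62 690 200 [0.28 1.93] j5 -0.15
62 600 60 [0.45 2.2 ] j5 -0.59
62 500 60 [0.34 2.44] j5 -0.72
62 480 60 [0.32 2.49] j5 -0.75
62 600 150 [0.21 2.19] j5 -0.34
62 560 250 [-0.1   2.21] j5 -0.05
65 690 62 [0.58 1.98] j5 -0.56
65 690 110 [0.47 1.98] j5 -0.45
65 690 170 [0.35 1.97] j5 -0.31
65 690 200 [0.29 1.96] j5 -0.24
65 600 60 [0.48 2.21] j5 -0.69
65 500 60 [0.38 2.45] j5 -0.83
65 480 60 [0.36 2.5 ] j5 -0.86
65 600 150 [0.23 2.21] j5 -0.43
65 560 250 [-0.09  2.24] j5 -0.14
```

Low, near-horizontal poses need the other wrist branch (joint 4 near π). I'll go back up, yaw the tool left of the arm's azimuth on the right-hand side, and then come down through that branch.

```bash
python3 -m crank '[{"offset":[0,0,0.02],"spin":1},{"offset":[0,-0.01,0.04],"spin":3},{"offset":[0,-0.03,0.06],"spin":6},{"offset":[0,-0.05,0.08],"spin":9},{"offset":[0,-0.07,0.1],"spin":12},{"offset":[0,-0.09,0.12],"spin":15},{"offset":[0,-0.12,0.14],"spin":18},{"offset":[0,-0.15,0.15],"spin":20}]' 0
python3 -c "
from cell import manip
from scipy.spatial.transform import Rotation as R
s=manip.read_state();print(s['joints'].round(3));print(R.from_euler('xyz',s['eef_rot']).as_matrix().round(3))"
```

```text
clock: 34.37
eef_pos: [508.5, 17.5, 366.0]
eef_rot: [2.991, -0.988, 0.239]
wrist_force: [-0.1, -0.8, -0.7]
finger_gap: 0.5
[-0.116 -0.383  2.09   0.331  0.467  1.079]
[[ 0.534  0.112  0.838]
 [ 0.13  -0.99   0.05 ]
 [ 0.835  0.083 -0.544]]
```

```bash
python3 -m crank '[{"offset":[0,-0.01,0],"spin":4},{"offset":[0,-0.03,0],"spin":8},{"offset":[0,-0.05,0],"spin":12},{"offset":[0,-0.07,-0.01],"spin":16},{"offset":[0,-0.09,-0.02],"spin":20},{"offset":[0.01,-0.1,-0.04],"spin":20},{"offset":[0.02,-0.1,-0.06],"spin":20},{"offset":[0.02,-0.1,-0.08],"spin":20}]' 0
python3 -c "
from cell import manip
from scipy.spatial.transform import Rotation as R
s=manip.read_state();print(s['joints'].round(3));print(R.from_euler('xyz',s['eef_rot']).as_matrix().round(3))"
```

```text
clock: 35.03
eef_pos: [529.4, -84.6, 284.9]
eef_rot: [2.99, -0.989, 0.588]
wrist_force: [0.1, -0.8, -0.2]
finger_gap: 0.6
[-0.599 -0.077  2.049  1.142  0.895 -0.176]
[[ 0.457  0.443  0.771]
 [ 0.305 -0.893  0.332]
 [ 0.836  0.083 -0.543]]
```

```bash
python3 -m crank '[{"offset":[0,0,-0.02],"spin":0},{"offset":[0,0,-0.05],"spin":0},{"offset":[0,0,-0.08],"spin":-2},{"offset":[0.01,0,-0.11],"spin":-4},{"offset":[0.02,0,-0.14],"spin":-7},{"offset":[0.03,0,-0.16],"spin":-10},{"offset":[0.04,0,-0.18],"spin":-13},{"offset":[0.05,0,-0.19],"spin":-16}]' 0
python3 - <<'E'
from h import *
from scipy.spatial.transform import Rotation as R
s=manip.read_state();print(s['joints'].round(3));M=R.from_euler('xyz',s['eef_rot']).as_matrix();print(M.round(3))
st=np.load("s.npy");c,n=np.cos(st[2]),np.sin(st[2]);d=s['eef_pos'][:2]-st[:2]
print("tcp in stand",c*d[0]+n*d[1],-n*d[0]+c*d[1],"axis yaw",np.degrees(np.arctan2(M[1,2],M[0,2])))
E
```

```text
clock: 35.7
eef_pos: [579.2, -84.1, 92.7]
eef_rot: [2.993, -0.987, 0.304]
wrist_force: [1.5, -0.8, 0.2]
finger_gap: 0.2
[-0.407  0.324  2.177  2.106  0.518 -1.008]
[[ 0.526  0.178  0.832]
 [ 0.165 -0.981  0.106]
 [ 0.834  0.082 -0.545]]
tcp in stand -124.41923854790511 -106.11914239835909 axis yaw 7.242135794436873
```

```bash
python3 -m crank '[{"offset":[0,0,-0.012],"spin":0},{"offset":[0,0,-0.03],"spin":0},{"offset":[0,0,-0.046],"spin":0},{"offset":[0.02,-0.003,-0.047],"spin":0},{"offset":[0.045,-0.005,-0.047],"spin":0},{"offset":[0.065,-0.008,-0.047],"spin":0},{"offset":[0.085,-0.01,-0.047],"spin":0},{"offset":[0.097,-0.011,-0.047],"spin":0}]' 0
python3 - <<'E'
from h import *
import cv2
p=manip.camera("top");a=p["pixels"][90:330,180:420,::-1];cv2.imwrite("pics/a2.png",cv2.resize(a,None,fx=2.5,fy=2.5,interpolation=cv2.INTER_CUBIC))
print(manip.read_state())
E
```

```text
clock: 36.37
eef_pos: [678.5, -94.8, 46.8]
eef_rot: [2.991, -0.989, 0.307]
wrist_force: [-0.2, 0.4, -0.0]
finger_gap: 0.4
{'clock': 36.4167, 'joints': array([-0.34400955,  0.58020575,  1.91588435,  2.19034914,  0.48740633,
       -1.04744054]), 'qd': array([-0.01291868, -0.02613423,  0.06983562,  0.03597327,  0.03138654,
       -0.05954247]), 'effort': array([ -0.62157847, -52.75331497, -16.42703533,   0.68700464,
         1.78427551,  -0.27569097]), 'eef_pos': array([679.52433579, -94.952194  ,  47.18118207]), 'eef_rot': array([ 2.9897007 , -0.99024096,  0.30804472]), 'wrist_force': array([0.00360461, 0.5419284 , 0.12781265]), 'moment': array([-0.084395  ,  0.41383336, -0.05372619]), 'finger_gap': 0.47724992595574345}
```

View pics/a2.png

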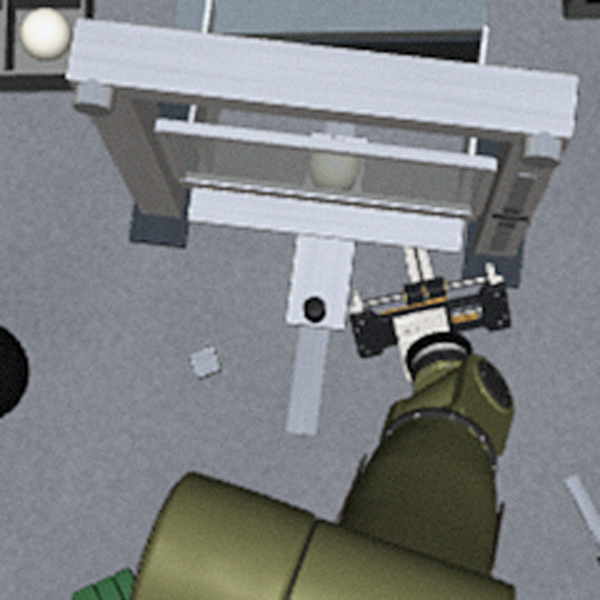

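The fingers are under the right part of the lip at (415,250). The gripper body is clear of the knob (355 against 327). I start the slow lift.

```bash
python3 -m crank '[{"offset":[0,0,0.002],"spin":0},{"offset":[0,0,0.004],"spin":0},{"offset":[0,0,0.006],"spin":0},{"offset":[0,0,0.008],"spin":0},{"offset":[0,0,0.01],"spin":0},{"offset":[0,0,0.012],"spin":0},{"offset":[0,0,0.014],"spin":0},{"offset":[0,0,0.016],"spin":0}]' 0 30
python3 -m crank '[{"offset":[0,0,0.002],"spin":0},{"offset":[0,0,0.0045],"spin":0},{"offset":[0,0,0.0075],"spin":0},{"offset":[0,0,0.011],"spin":0},{"offset":[0,0,0.0145],"spin":0},{"offset":[0,0,0.0175],"spin":0},{"offset":[0,0,0.02],"spin":0},{"offset":[0,0,0.022],"spin":0}]' 0 30
```

```text
clock: 37.08
eef_pos: [679.1, -94.9, 63.0]
eef_rot: [2.99, -0.989, 0.307]
wrist_force: [-3.1, 1.8, -4.1]
finger_gap: 0.9
clock: 37.75
eef_pos: [679.1, -94.9, 85.3]
eef_rot: [2.99, -0.99, 0.308]
wrist_force: [-2.4, 1.0, -4.2]
finger_gap: 1.1
```

```bash
python3 -m crank '[{"offset":[0,0,0.002],"spin":0},{"offset":[0,0,0.005],"spin":0},{"offset":[0,0,0.009],"spin":0},{"offset":[0,0,0.013],"spin":0},{"offset":[0,0,0.017],"spin":0},{"offset":[0,0,0.021],"spin":0},{"offset":[0,0,0.0235],"spin":0},{"offset":[0,0,0.025],"spin":0}]' 0 30
python3 -m crank '[{"offset":[0,0,0.0012],"spin":0},{"offset":[0,0,0.0024],"spin":0},{"offset":[0,0,0.0036],"spin":0},{"offset":[0,0,0.0048],"spin":0},{"offset":[0,0,0.006],"spin":0},{"offset":[0,0,0.0072],"spin":0},{"offset":[0,0,0.0084],"spin":0},{"offset":[0,0,0.0096],"spin":0}]' 0 30
```

```text
clock: 38.42
eef_pos: [679.2, -94.9, 110.9]
eef_rot: [2.99, -0.99, 0.308]
wrist_force: [-3.4, 0.7, -4.0]
finger_gap: 0.2
clock: 39.08
eef_pos: [679.1, -94.9, 120.6]
eef_rot: [2.99, -0.99, 0.308]
wrist_force: [-3.6, 1.6, -4.5]
finger_gap: 0.6
```

```bash
python3 -m crank '[{"offset":[0,0,0.001],"spin":0},{"offset":[0,0,0.002],"spin":0},{"offset":[0,0,0.003],"spin":0},{"offset":[0,0,0.004],"spin":0},{"offset":[0,0,0.005],"spin":0},{"offset":[0,0,0.006],"spin":0},{"offset":[0,0,0.007],"spin":0},{"offset":[0,0,0.008],"spin":0}]' 0 30
```

```text
clock: 39.75
eef_pos: [679.1, -94.9, 128.7]
eef_rot: [2.99, -0.99, 0.308]
wrist_force: [-3.1, 1.1, -4.4]
finger_gap: 0.3
```

```bash
python3 -m crank '[{"offset":[0,0,0.001],"spin":0},{"offset":[0,0,0.002],"spin":0},{"offset":[0,0,0.003],"spin":0},{"offset":[0,0,0.004],"spin":0},{"offset":[0,0,0.005],"spin":0},{"offset":[0,0,0.006],"spin":0},{"offset":[0,0,0.007],"spin":0},{"offset":[0,0,0.008],"spin":0}]' 0 30
```

```text
clock: 40.42
eef_pos: [679.1, -94.9, 136.8]
eef_rot: [2.99, -0.99, 0.308]
wrist_force: [-4.1, 0.5, -3.5]
finger_gap: 0.3
```

```bash
python3 -m crank '[{"offset":[0,0,0.001],"spin":0},{"offset":[0,0,0.002],"spin":0},{"offset":[0,0,0.003],"spin":0},{"offset":[0,0,0.004],"spin":0},{"offset":[0,0,0.005],"spin":0},{"offset":[0,0,0.006],"spin":0},{"offset":[0,0,0.007],"spin":0},{"offset":[0,0,0.008],"spin":0}]' 0 30
```

```text
clock: 41.08
eef_pos: [679.1, -94.8, 144.9]
eef_rot: [2.99, -0.99, 0.308]
wrist_force: [-3.0, 0.6, -4.3]
finger_gap: 0.5
```

```bash
python3 -m crank '[{"offset":[0,0,0.001],"spin":0},{"offset":[0,0,0.002],"spin":0},{"offset":[0,0,0.003],"spin":0},{"offset":[0,0,0.004],"spin":0},{"offset":[0,0,0.005],"spin":0},{"offset":[0,0,0.006],"spin":0},{"offset":[0,0,0.007],"spin":0},{"offset":[0,0,0.007],"spin":0}]' 0 30
```

```text
clock: 41.75
eef_pos: [679.0, -94.8, 151.7]
eef_rot: [2.99, -0.989, 0.308]
wrist_force: [-2.6, 0.4, -7.0]
finger_gap: 0.7
```

```bash
python3 -m crank '[{"offset":[0,0,0.0007],"spin":0},{"offset":[0,0,0.0014],"spin":0},{"offset":[0,0,0.0021],"spin":0},{"offset":[0,0,0.0028],"spin":0},{"offset":[0,0,0.0035],"spin":0},{"offset":[0,0,0.0042],"spin":0},{"offset":[0,0,0.005],"spin":0},{"offset":[0,0,0.005],"spin":0}]' 0 30
```

```text
clock: 42.42
eef_pos: [679.0, -94.8, 156.9]
eef_rot: [2.99, -0.99, 0.308]
wrist_force: [-1.7, 0.3, -8.1]
finger_gap: 0.4
```

```bash
python3 -m crank '[{"offset":[0,0,0.0006],"spin":0},{"offset":[0,0,0.0012],"spin":0},{"offset":[0,0,0.0018],"spin":0},{"offset":[0,0,0.0024],"spin":0},{"offset":[0,0,0.003],"spin":0},{"offset":[0,0,0.0036],"spin":0},{"offset":[0,0,0.004],"spin":0},{"offset":[0,0,0.004],"spin":0}]' 0 30
```

```text
clock: 43.08
eef_pos: [679.1, -94.8, 161.0]
eef_rot: [2.99, -0.99, 0.308]
wrist_force: [-2.5, 0.7, -8.6]
finger_gap: 0.7
```

```bash
python3 -m crank '[{"offset":[0,0,0.0005],"spin":0},{"offset":[0,0,0.001],"spin":0},{"offset":[0,0,0.0015],"spin":0},{"offset":[0,0,0.002],"spin":0},{"offset":[0,0,0.0025],"spin":0},{"offset":[0,0,0.003],"spin":0},{"offset":[0,0,0.003],"spin":0},{"offset":[0,0,0.003],"spin":0}]' 0 30
```

```text
clock: 43.75
eef_pos: [679.1, -94.8, 164.2]
eef_rot: [2.99, -0.99, 0.308]
wrist_force: [-2.8, 0.2, -7.9]
finger_gap: 0.6
```

```bash
python3 -m crank '[{"offset":[0,0,0.0005],"spin":0},{"offset":[0,0,0.001],"spin":0},{"offset":[0,0,0.0015],"spin":0},{"offset":[0,0,0.002],"spin":0},{"offset":[0,0,0.0025],"spin":0},{"offset":[0,0,0.0025],"spin":0},{"offset":[0,0,0.0025],"spin":0},{"offset":[0,0,0.0025],"spin":0}]' 0 30
```

```text
clock: 44.42
eef_pos: [679.4, -94.8, 167.5]
eef_rot: [2.989, -0.991, 0.309]
wrist_force: [-5.3, 1.6, -2.0]
finger_gap: 0.5
```

The vertical force dropped from 8 N to 2 N, so the sash has passed the catch. I'll go 3 mm further and then check.

```bash
python3 -m crank '[{"offset":[0,0,0.0005],"spin":0},{"offset":[0,0,0.001],"spin":0},{"offset":[0,0,0.0015],"spin":0},{"offset":[0,0,0.002],"spin":0},{"offset":[0,0,0.0025],"spin":0},{"offset":[0,0,0.003],"spin":0},{"offset":[0,0,0.003],"spin":0},{"offset":[0,0,0.003],"spin":0}]' 0 30
```

```text
clock: 45.08
eef_pos: [679.5, -94.9, 170.6]
eef_rot: [2.988, -0.991, 0.309]
wrist_force: [-2.0, 0.6, -3.3]
finger_gap: 0.5
```

```bash
python3 -m crank '[{"offset":[0,0,-0.0005],"spin":0},{"offset":[0,0,-0.001],"spin":0},{"offset":[0,0,-0.0015],"spin":0},{"offset":[0,0,-0.002],"spin":0},{"offset":[0,0,-0.003],"spin":0},{"offset":[0,0,-0.004],"spin":0},{"offset":[0,0,-0.005],"spin":0},{"offset":[0,0,-0.006],"spin":0}]' 0 30
```

```text
clock: 45.75
eef_pos: [679.7, -94.9, 164.9]
eef_rot: [2.988, -0.992, 0.31]
wrist_force: [0.6, 0.6, -0.1]
finger_gap: 0.8
```

The force is zero after lowering 6 mm, so the sash hangs by itself. I withdraw and go for the knob.

```bash
python3 -m crank '[{"offset":[0,0,-0.01],"spin":0},{"offset":[-0.01,0.001,-0.02],"spin":0},{"offset":[-0.03,0.004,-0.025],"spin":0},{"offset":[-0.055,0.008,-0.03],"spin":0},{"offset":[-0.08,0.011,-0.035],"spin":0},{"offset":[-0.105,0.014,-0.04],"spin":0},{"offset":[-0.13,0.018,-0.05],"spin":0},{"offset":[-0.14,0.019,-0.06],"spin":0}]' 0 30
python3 -m crank '[{"offset":[0,0.015,-0.01],"spin":0},{"offset":[0,0.035,-0.02],"spin":0},{"offset":[0,0.055,-0.03],"spin":0},{"offset":[0,0.075,-0.04],"spin":0},{"offset":[0,0.09,-0.045],"spin":0},{"offset":[0,0.095,-0.045],"spin":0},{"offset":[0,0.095,-0.045],"spin":0},{"offset":[0,0.095,-0.045],"spin":0}]' 0.65 15
python3 - <<'E'
from h import *
import cv2
from scipy.spatial.transform import Rotation as R
p=manip.camera("top");a=p["pixels"][90:330,180:420,::-1];cv2.imwrite("pics/a3.png",cv2.resize(a,None,fx=2.5,fy=2.5,interpolation=cv2.INTER_CUBIC))
s=manip.read_state();M=R.from_euler('xyz',s['eef_rot']).as_matrix();print(s['joints'].round(3),s['eef_pos'].round(1),s['finger_gap'],M.round(3))
print("goal TCP",np.array([588.5,21.5,70])+18.8*M[:,2])
E
```

```text
clock: 46.42
eef_pos: [537.5, -75.5, 104.7]
eef_rot: [2.987, -0.992, 0.31]
wrist_force: [-0.6, -0.6, -0.8]
finger_gap: 0.4
clock: 47.08
eef_pos: [537.7, 19.7, 59.9]
eef_rot: [2.987, -0.992, 0.311]
wrist_force: [-0.1, -0.6, -0.2]
finger_gap: 50.3
[-0.148  0.335  2.327  2.69   0.548 -1.429] [537.8  19.3  60. ] 54.45273615469546 [[ 0.52   0.179  0.835]
 [ 0.167 -0.98   0.106]
 [ 0.837  0.084 -0.54 ]]
goal TCP [604.19751034  23.49004696  59.84776467]
```

View pics/a3.png

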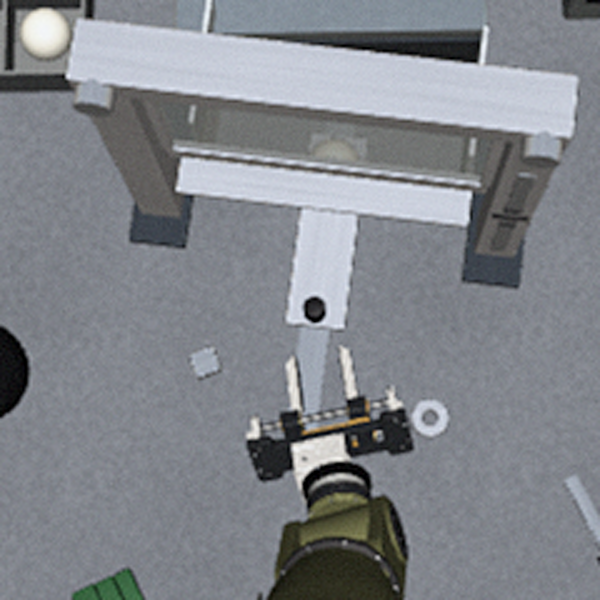

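The sash hangs up, with its lip near the mark at (325,190) in the crop. The open fingers at (293,360) and (347,355) straddle the knob's line, with the knob at (315,308). I go forward, grip and draw.

```bash
python3 -m crank '[{"offset":[0.01,0.001,0],"spin":0},{"offset":[0.025,0.002,0],"spin":0},{"offset":[0.04,0.003,0],"spin":0},{"offset":[0.053,0.004,0],"spin":0},{"offset":[0.062,0.004,0],"spin":0},{"offset":[0.066,0.004,0],"spin":0},{"offset":[0.066,0.004,0],"spin":0},{"offset":[0.066,0.004,0],"spin":0}]' 0.65 15
python3 -m crank '[{"offset":[0,0,0],"spin":0},{"offset":[0,0,0],"spin":0},{"offset":[0,0,0],"spin":0},{"offset":[0,0,0],"spin":0},{"offset":[0,0,0],"spin":0},{"offset":[0,0,0],"spin":0},{"offset":[0,0,0],"spin":0},{"offset":[0,0,0],"spin":0}]' 0.1 15
```

```text
clock: 47.8
eef_pos: [603.3, 23.0, 59.8]
eef_rot: [2.987, -0.992, 0.31]
wrist_force: [-0.3, 0.3, -0.1]
finger_gap: 61.1
clock: 48.47
eef_pos: [603.0, 24.4, 59.7]
eef_rot: [2.987, -0.992, 0.313]
wrist_force: [-2.8, 11.4, 0.5]
finger_gap: 26.6
```

```bash
python3 -m crank '[{"offset":[-0.002,0.002,0],"spin":0},{"offset":[-0.006,0.0025,0],"spin":0},{"offset":[-0.012,0.0032,0],"spin":0},{"offset":[-0.02,0.0043,0],"spin":0},{"offset":[-0.028,0.0054,0],"spin":0},{"offset":[-0.036,0.0065,0],"spin":0},{"offset":[-0.042,0.0073,0],"spin":0},{"offset":[-0.046,0.0078,0],"spin":0}]' 0.1 15
python3 -c "
from cell import manip
print(manip.read_state()['joints'].round(3))"
```

```text
clock: 49.13
eef_pos: [556.6, 31.2, 59.7]
eef_rot: [2.988, -0.992, 0.309]
wrist_force: [1.2, -9.5, -2.0]
finger_gap: 26.3
[-0.103  0.361  2.28   2.747  0.521 -1.449]
```

```bash
python3 -m crank '[{"offset":[-0.003,-0.0004,0],"spin":0},{"offset":[-0.008,0.0003,0],"spin":0},{"offset":[-0.015,0.0012,0],"spin":0},{"offset":[-0.024,0.0025,0],"spin":0},{"offset":[-0.033,0.0037,0],"spin":0},{"offset":[-0.042,0.005,0],"spin":0},{"offset":[-0.05,0.006,0],"spin":0},{"offset":[-0.056,0.0068,0],"spin":0}]' 0.1 15
python3 -m crank '[{"offset":[-0.004,0.0005,0],"spin":0},{"offset":[-0.007,0.001,0],"spin":0},{"offset":[-0.01,0.0014,0],"spin":0},{"offset":[-0.013,0.0018,0],"spin":0},{"offset":[-0.015,0.002,0],"spin":0},{"offset":[-0.016,0.0022,0],"spin":0},{"offset":[-0.0165,0.0022,0],"spin":0},{"offset":[-0.0165,0.0022,0],"spin":0}]' 0.1 15
python3 -c "
from cell import manip
print(manip.read_state()['joints'].round(3))"
```

```text
clock: 49.8
eef_pos: [500.0, 38.7, 59.7]
eef_rot: [2.988, -0.992, 0.311]
wrist_force: [4.1, 9.2, -4.0]
finger_gap: 26.0
clock: 50.47
eef_pos: [483.9, 40.9, 59.8]
eef_rot: [2.987, -0.993, 0.312]
wrist_force: [9.5, 5.3, -7.4]
finger_gap: 26.4
[-0.096  0.262  2.458  2.801  0.594 -1.507]
```

```bash
python3 -m crank '[{"offset":[-0.0005,0,0],"spin":0},{"offset":[-0.001,0.0005,0],"spin":0},{"offset":[-0.0015,0.0005,0],"spin":0},{"offset":[-0.0015,0.0005,0],"spin":0},{"offset":[-0.0015,0.0005,0],"spin":0},{"offset":[-0.0015,0.0005,0],"spin":0},{"offset":[-0.0015,0.0005,0],"spin":0},{"offset":[-0.0015,0.0005,0],"spin":0}]' 0.1 15
python3 - <<'E'
from h import *
import cv2
st=np.load("s.npy")
for n in("top","side"):
    p=manip.camera(n);a=p["pixels"][:,:,::-1]
    a=a[90:330,180:420] if n=="top" else a[200:440,200:480]
    cv2.imwrite(f"pics/b_{n}.png",cv2.resize(a,None,fx=2.5,fy=2.5,interpolation=cv2.INTER_CUBIC))
    print(n,[proj(p,s2w(st,P)).round(1).tolist() for P in((-250,0,85),(-70,0,59),(-46,0,190))],[ (r['conf'],r['location']) for r in manip.search_frame(p,"jack")[:2]])
E
```

```text
clock: 51.13
eef_pos: [483.5, 40.9, 60.3]
eef_rot: [2.987, -0.994, 0.311]
wrist_force: [14.3, -0.5, -8.6]
finger_gap: 26.5
top [[300.3, 254.2], [308.4, 195.3], [308.5, 175.5]] [(0.56, [652.4, 13.5, 83.9])]
side [[322.3, 220.7], [329.3, 283.8], [331.9, 281.5]] []
```

View pics/b_top.png

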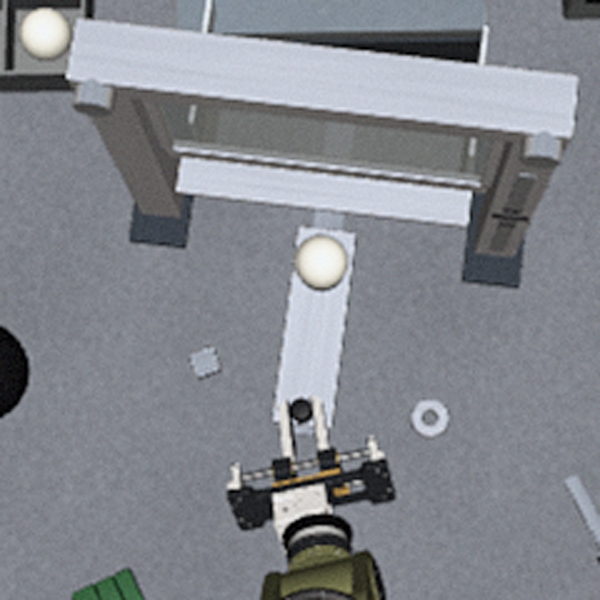

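View pics/b_side.png

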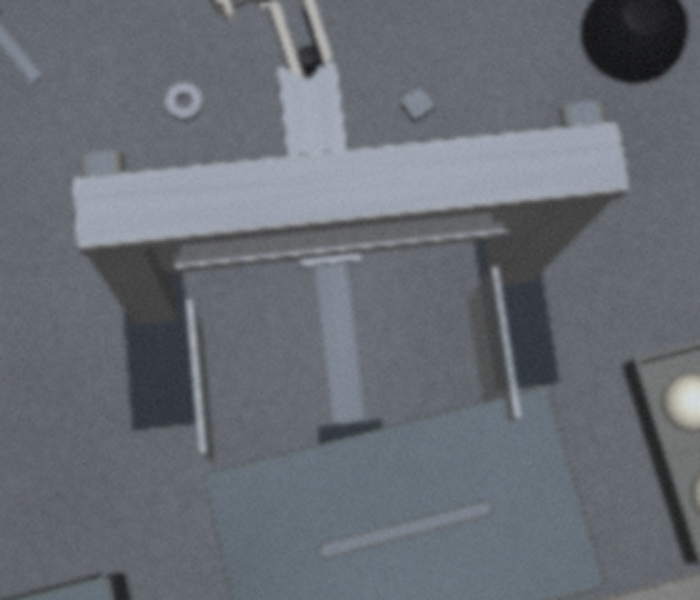

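The knob is at its predicted fully-out position, (301,410) in the crop. The 14 N pull confirms the end stop, and the ball sits in its cradle clear of the lip at (322,262). I release and rise.

```bash
python3 -m crank '[{"offset":[0.0005,0,0],"spin":0},{"offset":[0.0005,0,0],"spin":0},{"offset":[0.0005,0,0],"spin":0},{"offset":[0.0005,0,0],"spin":0},{"offset":[0.0005,0,0],"spin":0},{"offset":[0.0005,0,0],"spin":0},{"offset":[0.0005,0,0],"spin":0},{"offset":[0.0005,0,0],"spin":0}]' 0.8 15
python3 -m crank '[{"offset":[0,0,0.005],"spin":0},{"offset":[0,0,0.015],"spin":0},{"offset":[0,0,0.03],"spin":0},{"offset":[0,0,0.05],"spin":0},{"offset":[0,0,0.075],"spin":0},{"offset":[0,0,0.1],"spin":0},{"offset":[0,0,0.12],"spin":0},{"offset":[0,0,0.13],"spin":0}]' 0.8 15
python3 -m crank '[{"offset":[0,0,0.01],"spin":0},{"offset":[0,0,0.02],"spin":0},{"offset":[0,0,0.03],"spin":0},{"offset":[0,0,0.03],"spin":0},{"offset":[0,0,0.03],"spin":0},{"offset":[0,0,0.03],"spin":0},{"offset":[0,0,0.03],"spin":0},{"offset":[0,0,0.03],"spin":0}]' 0.8 15
python3 - <<'E'
from h import *
import cv2
p=manip.camera("top");a=p["pixels"][:,:,::-1]
cv2.imwrite("pics/c.png",cv2.resize(a[90:330,140:460],None,fx=2.4,fy=2.4,interpolation=cv2.INTER_CUBIC))
print(manip.read_state()["joints"].round(3))
E
```

```text
clock: 52.0
eef_pos: [484.0, 40.9, 60.4]
eef_rot: [2.987, -0.994, 0.311]
wrist_force: [0.2, 0.2, 0.3]
finger_gap: 74.5
clock: 52.67
eef_pos: [484.0, 41.6, 185.7]
eef_rot: [2.988, -0.996, 0.312]
wrist_force: [0.8, 0.5, 0.3]
finger_gap: 75.1
clock: 53.33
eef_pos: [483.9, 41.6, 215.0]
eef_rot: [2.989, -0.995, 0.311]
wrist_force: [0.6, -0.5, -0.5]
finger_gap: 75.0
[-0.095 -0.243  2.373  1.463  0.19  -0.112]
```

View pics/c.png

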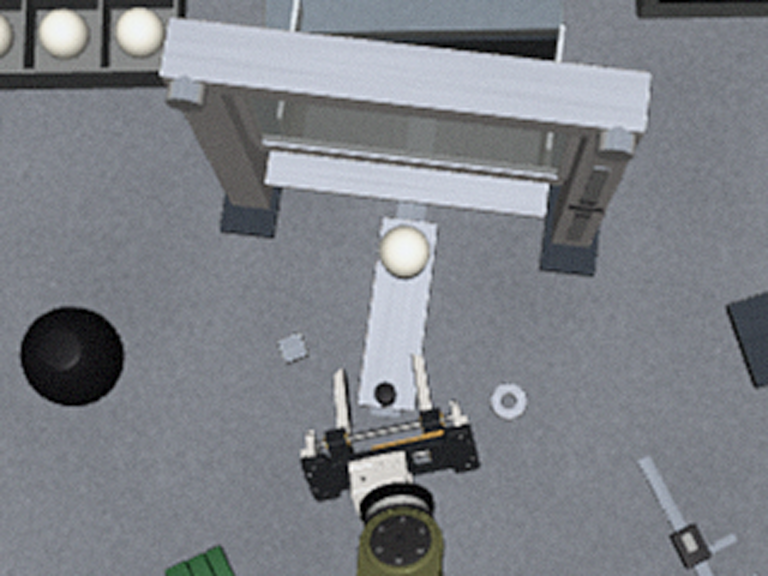

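The sash still hangs at (408,185), the ball is in the drawn-out cradle at (404,250), the knob is at (385,393), and the hand is clear above. I hand in the job.

```bash
python3 -c "
from cell import manip
print(manip.sign_off())"
```

```text
the job is handed in; nothing more can be done
None
```

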